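Nest two hexagonal blanks into the batch tray

TASK

The batch of hexagonal aluminium blanks in the steel tray is two short: one blank stands on the granite plate beside a round and a square one, the other lies in the wooden vee rest. Stand the lying one up on its end on the granite plate and let go of it, to see that it sits square, before you pack it. Pack both blanks upright on the floor of the tray, nested in the two gaps along the open side of the row of three, so that all five sit flat face to flat face, and leave everything else where it is.

Things in the scene. Friction and masses are not known exactly. Their poses are not given: they have to be found in the camera images.
- hex_lying_centre (a point): centre of the blank lying in the vee rest: aluminium hexagonal prism, 46 mm across flats, 53 across corners, 60 long, 0.3 kg, ends alike. z runs along the prism, x points at a corner, y at a flat (flats at 30, 90, 150.. degrees about z). At the start z is level along the groove, one corner straight down, two flats upright facing sideways, centre 40.6 mm above the plate.
- hex_standing_centre (a point): centre (30 mm above its foot) of the loose hexagonal blank standing on the granite plate in a row with a round and a square blank, in any of the three places, any yaw. Same size and axes: z along the prism, x at a corner, y at a flat; 46 mm across flats, 60 mm tall, 0.3 kg.
- hex_left_centre (a point): centre (30 mm above its foot) of the blank at the left end (tray's +y) of the row of three loose hexagonal blanks already in the tray; same size and axes, corners towards the tray's +x and -x, flats facing +y and -y along the row.
- hex_middle_centre (a point): the same, the middle blank of that row.
- hex_right_centre (a point): the same, the right end (-y of the tray) of that row.
- tray: low open steel tray, fixed. Origin: centre of its underside. Inner floor 4 mm up, 180 mm (x) by 139.5 mm (y), three blanks wide; rim 14 mm above the floor. The row stands along the +x wall, centres at x = 63 mm, 46.4 mm apart in y; the -x part is empty. The two gaps: nest centres 40 mm from the row's centres towards -x, half-way between them in y.
- granite: dark granite plate, 280 mm (x) by 400 mm (y), fixed, left or right of the tray. Origin: centre of its underside; its top is 50 mm up. The three standing blanks are in a row along x at about y = -130 mm, 80 mm apart; the vee rest is near the middle; the part with y above 90 mm is free but for a steel bar at the +x edge.
- vee_rest: hardwood rest fixed on the plate, 40 mm wide (x), 50 long (y), 25 high, with a shallow 120 degree groove along its y, bottom of the groove 14 mm above the plate. Origin: centre of its underside. The blank overhangs it 5 mm at each end and 3 mm at each side, so fingers go down beside it.
- round_blank_center (a point): centre of a round aluminium blank, 46 mm diameter, 60 mm tall, standing on the plate; a bystander
- square_blank_centre (a point): centre of a square aluminium blank, 42 x 42 x 60 mm, standing on the plate; a bystander
- spirit_level: a small precision spirit level, blue body 160 x 40 x 46 mm with wood-coloured grips, lying on the bench; a bystander
- parallel: a ground steel parallel bar, 12 x 20 x 120 mm, lying along the plate's +x edge; a bystander
- marker: a white marker pen, 125 mm long, lying on the bench; a bystander
- screwdriver: a screwdriver lying on the bench; a bystander
There are look-alikes about, which are no part of the job. Leave any red look-alike of the part that bears hex_lying_centre alone. Leave any purple look-alike of the part that bears hex_right_centre alone.

How it is judged:
By the outcome, as a careful person would: the job done as asked, in the order asked, and still so for the second after the job is handed in, with the robot touching nothing.
It also fails if it takes over 72 s, if anything falls off the work surface, if the arm or the gripper's body presses on something with over 40 N, if the wrist force passes 120 N, or if a joint passes its speed limit or range.

ROBOT

A 7-joint arm with a two-finger parallel gripper is mounted at the origin on the work surface. World frame = base frame: x ahead of the robot, y to its left, z up, the work surface at z = 0. Lengths are in mm, angles in rad, forces in N, time in s.
With the tool pointing down it reaches from about 350 to 900 mm from the base axis. Payload 19.9 kg.
Tool frame: the origin (TCP) lies on the centre line of the jaws, within the pads' length; the fingertips stand nose_length ahead of it and the grasp point (between the pads) lies 11 mm behind it (nose_length is the distance from the TCP to the fingertips, in mm); z points along the fingers, y is the line along which they close (so a half turn about z gives the same grasp; the last joint's range is limited). The gripper opens to 94 mm and grips with 3 to 60 N. Pads are 16 mm wide; open, the fingers measure 119 mm over their backs; the gripper's body (75 mm by 177 mm) begins 78 mm behind the grasp point.
Start: joints at [-1.345, 0.417, -0.01, 1.614, 0.005, 1.111, -0.053], TCP at [165.372, 602.704, 213.425] pointing down, gripper open.
Joint ranges: [-2.81, 2.81], [-0.39, 2.02], [-1.27, 1.25], [0.06, 2.57], [-1.19, 4.33], [0.19, 2], [-2.82, 2.82]. Speed limits (rad/s): [1.89, 1.89, 2.39, 2.39, 3.01, 3.01, 3.01].

INTERFACE

Orientations are given as [roll, pitch, yaw] about the fixed x, y, z axes, in that order (R = Rz(yaw) Ry(pitch) Rx(roll)).
In Python, from station import * gives the robot as it stands.
- The arm moves only by the tool jog_arm, never from a script. Its argument "moves" is a list of rows, each an object with "twist": the turn, a rotation vector about the tool's x, y, z scaled (see below), a list of three; "slide": the shift along the tool's x, y, z scaled (see below), a list of three; "claw": the closure in counts, from 0 (fully open) to 255 (shut). A call has 1 to 20 rows; each row is the pose to reach, as a shift and turn from the pose commanded when the call began, along the tool's axes at that moment; what a row does not reach only later rows make up. The controller multiplies each number of a shift by 25 cm and each number of a turn by 45 degrees. A row lasts 1/8 s, in which the tool goes at most 62.5 mm and 10.7 degrees, less where a joint would pass 70% of its speed; a pose out of reach is approached as far as the arm can. A call with a number of a shift or a turn outside -1 to 1 is refused whole. A call with a gripper value outside its range is refused whole. The fingers move at their own pace and stop on an object; "force" is the grip in N (left out, the last holds). Time passes only in rows, so rows that repeat a pose let the fingers close. It gives the time, the measured TCP pose, the force, the opening and the grip force at its end, in the units of the state.
- read_state(): the state, without advancing time (a new reading comes with each control period).
- read_camera(name): name is "scene" or "side" or "wrist"; returns a dict with "frame" (384x512x3 uint8, red, green, blue), "fx", "fy", "cx", "cy" (pixels), "rvec" (rotation vector, rad) and "tvec" (3), from world to camera coordinates, as OpenCV has them; the wrist camera has in their place "hand_eye" (4x4, takes a point from camera to tool coordinates, whose origin is the TCP and whose axes are the flange's). Camera axes: x right, y down, z forward; pixel columns grow to the right and rows downward; lengths in mm; the calibration is good to about 2 mm. A picture is of the moment at which its call begins: read the wrist's pose just before it. There is no depth.
- job_done(): hands the job in; it is judged then, once.
The state is a dict: "t": time; "qpos": joint angles; "dq": joint speeds; "joint_efforts": joint torques, N m; "position": TCP position; "tool_rot": TCP orientation; "wrist_force": force on the tool from outside, world axes, zero at the start; "torque": the same for the moment, N m; "gripper_width": finger opening in mm; "grip_force": force on a finger pad.
Only numpy, scipy, OpenCV 4.12 (cv2) and the standard library are available. Lean on these libraries where they do the work, as an engineer would, in place of code of your own. Each camera call takes 0.05 s, during which the arm holds its last target. There are 200 camera calls.

## Working session

There is one attempt and no reset: what is moved stays moved. The work goes in short steps, Python scripts to look and compute and a tool call to move; the robot and the scene stay as the last step left them, time stands still between calls to the robot, and variables do not carry over. Pictures are saved under pics/ and viewed, at most 10 in all, crops included, and the job is handed in when it is done.

Besides the shell and the picture viewer there is one more tool, called after ">>>" by a JSON object that holds its "fn" and its "kwargs". jog_arm: Moves the arm, as the interface text tells. Shifts and turns lie within -1 to 1; 1 stands for 25 cm of shift or 45 degrees of turn. Its arguments: {"type":"object","properties":{"moves":{"type":"array","items":{"type":"object","properties":{"twist":{"type":"array","items":{"type":"number"}},"slide":{"type":"array","items":{"type":"number"}},"claw":{"type":"number"}}}},"force":{"type":"number"}},"required":["moves"]}

```bash
mkdir -p pics; ls; python3 - <<'E'
from station import *
import cv2,numpy as np
s=read_state();print(s)
ims=[]
for n in("scene","side","wrist"):
    c=read_camera(n);cv2.imwrite(f"pics/{n}0.png",c["frame"][:,:,::-1])
    print(n,{k:np.round(v,4).tolist() for k,v in c.items() if k!="frame"})
E
```

```text
pics
{'t': 0.0, 'qpos': array([-1.34452264,  0.41796813, -0.01031356,  1.61417403,  0.00468113,
        1.11069862, -0.05298855]), 'dq': array([-0.00030518, -0.00124864,  0.00126356,  0.00072364,  0.00013977,
       -0.00010133, -0.00068789]), 'joint_efforts': array([-7.43898654e-04, -8.51267195e+01,  6.38267845e-01, -4.26001453e+01,
       -4.88344661e-02,  1.86728704e-02,  9.07474373e-05]), 'position': array([165.26825682, 602.36942804, 212.82893212]), 'tool_rot': array([-3.14037061e+00,  7.03490117e-05,  2.87383997e+00]), 'wrist_force': array([-0.12560948, -0.66375382,  0.14743382]), 'torque': array([ 0.03936873, -0.01248795, -0.05559503]), 'grip_force': 0.0, 'gripper_width': 93.84363721989497}
scene {'fx': 359.9384, 'fy': 359.9384, 'cx': 257.7057, 'cy': 189.1766, 'rvec': [1.9362, 1.7475, -0.5717], 'tvec': [-105.5658, -392.0522, 1487.2777]}
side {'fx': 459.6788, 'fy': 459.6788, 'cx': 262.997, 'cy': 183.6733, 'rvec': [2.2092, -0.5106, 0.2627], 'tvec': [-447.0698, 242.8828, 954.1028]}
wrist {'fx': 284.6692, 'fy': 284.6692, 'cx': 257.1212, 'cy': 189.4511, 'hand_eye': [[0.0002, -0.9579, -0.287, 83.1278], [1.0, -0.0002, 0.0013, -0.9232], [-0.0013, -0.287, 0.9579, -170.6278], [0.0, 0.0, 0.0, 1.0]]}
```

View pics/scene0.png

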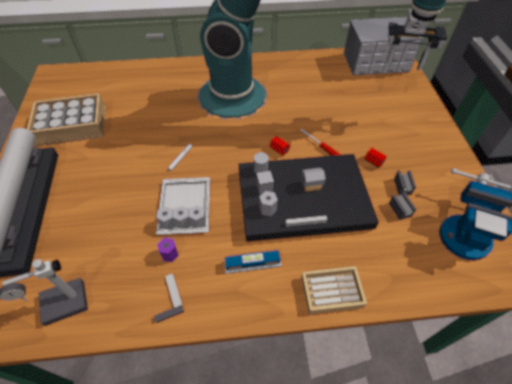

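View pics/side0.png

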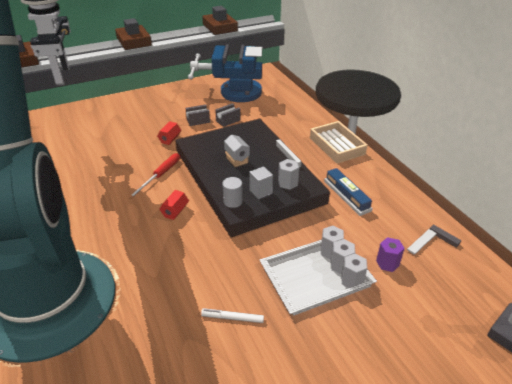

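The scene view shows the tray left at about (184,206), with the plate right of it. On the plate stand round (262,160), square (265,180) and hex (268,203), and the lying blank is at (314,178). The side view agrees: round (232,192), square (261,182), hex (289,173), lying blank (237,150) and the row in the tray at (333,240), (344,254), (355,270).

```bash
cat > h.py <<'E'
from station import *
import cv2,numpy as np
from scipy.spatial.transform import Rotation as R
def snap(n,name=None):
    s=read_state();c=read_camera(n)
    if n=="wrist":
        T=np.eye(4);T[:3,:3]=R.from_euler('xyz',s["tool_rot"]).as_matrix();T[:3,3]=s["position"]
        M=T@c["hand_eye"]
    else:
        M=np.eye(4);r=cv2.Rodrigues(np.array(c["rvec"]))[0];M[:3,:3]=r.T;M[:3,3]=-r.T@np.array(c["tvec"]).ravel()
    c["M"]=M
    if name: cv2.imwrite(f"pics/{name}.png",c["frame"][:,:,::-1])
    return c
def ray(c,p,z):
    p=np.atleast_2d(np.array(p,float))
    d=np.c_[(p[:,0]-c["cx"])/c["fx"],(p[:,1]-c["cy"])/c["fy"],np.ones(len(p))]@c["M"][:3,:3].T
    o=c["M"][:3,3];return o+d*((z-o[2])/d[:,2])[:,None]
def proj(c,P):
    q=(np.atleast_2d(P)-c["M"][:3,3])@c["M"][:3,:3]
    return np.c_[q[:,0]/q[:,2]*c["fx"]+c["cx"],q[:,1]/q[:,2]*c["fy"]+c["cy"]]
def toslide(P):  # world point -> slide numbers from present tool pose
    s=read_state();r=R.from_euler('xyz',s["tool_rot"])
    return r.inv().apply(np.array(P)-s["position"])/250
E
python3 - <<'E'
from h import *
np.set_printoptions(precision=1,suppress=True)
c=snap("scene");print("granite",ray(c,[(238,165),(353,155),(375,228),(246,240)],50)[:,:2].tolist())
print("tray",ray(c,[(164,180),(210,178),(209,233),(156,233)],18)[:,:2].tolist())
print("tops r s h",ray(c,[(261,157),(265,177),(268,197)],110)[:,:2].tolist(),"lying",ray(c,[(314,176)],95)[:,:2])
d=snap("side");print("side tops",ray(d,[(232,182),(261,174),(289,166)],110)[:,:2].tolist(),"tray",ray(d,[(332,232),(344,245),(355,262)],64)[:,:2].tolist())
print(proj(snap("scene"),[[300,0,0],[600,0,0],[600,200,0]]))
E
```

```text
granite [[426.396762914119, -4.147027385382842], [421.2201422634263, 387.7410559747018], [707.3490645034019, 377.5560679207187], [708.4680688339264, -1.3281204351060723]]
tray [[439.62135748330445, -252.88214866708918], [446.5036158732913, -100.58989067458242], [656.368547992196, -108.82539607985014], [640.3014580551813, -266.5539464910382]]
tops r s h [[451.73579590107136, 69.22316024209856], [533.0030426625696, 72.49700285895982], [607.416081333468, 72.6186958830618]] lying [[532.5 225.1]]
side tops [[449.901981955357, 69.69132689836545], [525.8232129671609, 67.9138024206735], [603.137961368639, 67.1166045963812]] tray [[602.8916393830912, -137.52724615099476], [604.681560549062, -182.4320440051015], [597.9610319993485, -233.02913048933362]]
[[237.2 147.4]
 [243.9 217.1]
 [306.5 211.7]]
```

>>> {"fn": "jog_arm", "kwargs": {"moves": [{"slide":[-0.92,-0.59,-0.13],"claw":0},{"slide":[-0.92,-0.59,-0.13]},{"slide":[-0.92,-0.59,-0.13]},{"slide":[-0.92,-0.59,-0.13]},{"slide":[-0.92,-0.59,-0.13]},{"slide":[-0.92,-0.59,-0.13]}]}}

```text
$.moves[0]: bad value
```

>>> {"fn": "jog_arm", "kwargs": {"moves": [{"slide":[-0.92,-0.59,-0.13],"twist":[0,0,-0.341],"claw":0},{"slide":[-0.92,-0.59,-0.13],"twist":[0,0,-0.341]},{"slide":[-0.92,-0.59,-0.13],"twist":[0,0,-0.341]},{"slide":[-0.92,-0.59,-0.13],"twist":[0,0,-0.341]},{"slide":[-0.92,-0.59,-0.13],"twist":[0,0,-0.341]},{"slide":[-0.92,-0.59,-0.13],"twist":[0,0,-0.341]},{"slide":[-0.92,-0.59,-0.13],"twist":[0,0,-0.341]}]}}

```text
$.moves[1]: bad value
```

```bash
python3 - <<'E'
from h import *
s=read_state();print(s["t"],s["position"],s["tool_rot"],s["qpos"])
c=snap("wrist","w1")
E
```

```text
0.3 [165.34443303 602.61057165 213.25986465] [-3.14117482e+00  8.68621808e-05  2.87382054e+00] [-1.34451984  0.41756908 -0.01030878  1.61374171  0.00473877  1.11072775
 -0.05302458]
```

View pics/w1.png

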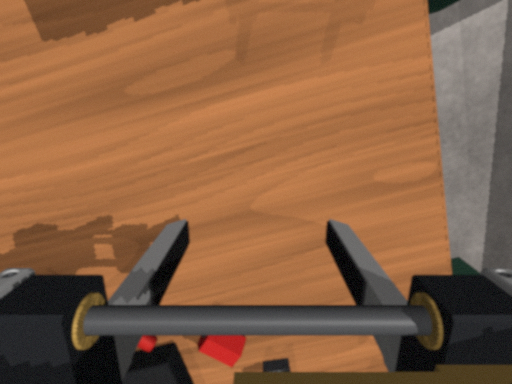

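The wrist view showed that objects must lie on the tool's +x side, up in the picture. The fingers fill the lower part at rows over 220.

>>> {"fn": "jog_arm", "kwargs": {"moves": [{"slide":[-0.79,-0.38,-0.09],"twist":[0,0,0],"claw":0},{"slide":[-0.79,-0.38,-0.09],"twist":[0,0,0],"claw":0},{"slide":[-0.79,-0.38,-0.09],"twist":[0,0,0],"claw":0},{"slide":[-0.79,-0.38,-0.09],"twist":[0,0,0],"claw":0}]}}

```text
t: 0.85
position: [333.3, 456.4, 236.5]
tool_rot: [3.141, 0.001, 2.871]
wrist_force: [-0.8, 0.5, -0.4]
gripper_width: 93.7
grip_force: 0.0
```

>>> {"fn": "jog_arm", "kwargs": {"moves": [{"slide":[-0.79,-0.38,-0.09],"twist":[0,0,0],"claw":0},{"slide":[-0.79,-0.38,-0.09],"twist":[0,0,0],"claw":0},{"slide":[-0.79,-0.38,-0.09],"twist":[0,0,0],"claw":0},{"slide":[-0.79,-0.38,-0.09],"twist":[0,0,0],"claw":0}]}}

```text
t: 1.35
position: [498.4, 312.1, 258.9]
tool_rot: [-3.142, 0.001, 2.87]
wrist_force: [-0.4, 1.2, -0.2]
gripper_width: 93.8
grip_force: 0.0
```

>>> {"fn": "jog_arm", "kwargs": {"moves": [{"slide":[-0.79,-0.38,-0.09],"twist":[0,0,-0.341],"claw":0},{"slide":[-0.79,-0.38,-0.09],"twist":[0,0,-0.341],"claw":0},{"slide":[-0.79,-0.38,-0.09],"twist":[0,0,-0.341],"claw":0},{"slide":[-0.79,-0.38,-0.09],"twist":[0,0,-0.341],"claw":0},{"slide":[-0.79,-0.38,-0.09],"twist":[0,0,-0.341],"claw":0},{"slide":[-0.79,-0.38,-0.09],"twist":[0,0,-0.341],"claw":0}]}}

```text
t: 2.1
position: [660.9, 171.7, 280.7]
tool_rot: [3.141, -0.001, -3.141]
wrist_force: [0.3, 0.3, 0.1]
gripper_width: 93.9
grip_force: 0.0
```

```bash
python3 - <<'E'
from h import *
s=read_state();print(s["t"],s["position"],s["tool_rot"],s["qpos"])
c=snap("wrist","w2")
E
```

```text
2.1 [660.91566363 171.72971745 280.68006776] [ 3.14139507e+00 -5.85341086e-04 -3.14102277e+00] [-0.44874658  0.48314112  0.22265896  1.37692678 -0.10720591  1.29377372
  1.34997167]
```

View pics/w2.png

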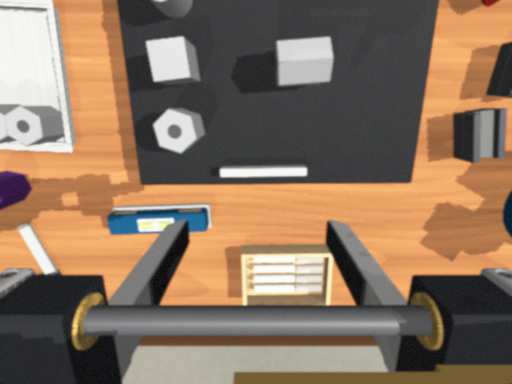

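The wrist view shows the standing hex's top at (177,131), the square at (172,59), the lying blank at (305,61) with its axis across the picture (world y), and the steel bar at (263,172).

```bash
python3 - <<'E'
from h import *
np.set_printoptions(precision=1,suppress=True)
c=snap("wrist");f=c["frame"];g=cv2.cvtColor(f,cv2.COLOR_RGB2GRAY)
a=cv2.resize(f[90:165,140:215],None,fx=6,fy=6,interpolation=cv2.INTER_CUBIC)
b=cv2.resize(f[25:100,265:345],None,fx=4.25,fy=6,interpolation=cv2.INTER_CUBIC)
b=cv2.resize(f[25:100,265:330],None,fx=5,fy=6) if 0 else cv2.resize(f[25:95,265:345],None,fx=4.3,fy=6.43)
cv2.imwrite("pics/w2c.png",np.hstack([a,b])[:,:,::-1])
# top faces by brightness
for nm,(x0,y0,x1,y1),z in(("hex",(140,90,215,165),110),("lying",(262,25,345,100),100)):
    r=g[y0:y1,x0:x1];print(nm,np.bincount(r.ravel()//10))
    for t in (150,170,190,200,210,220):
        m=(r>t).astype(np.uint8);n,l,st,ce=cv2.connectedComponentsWithStats(m)
        i=1+np.argmax(st[1:,4]);k,_=cv2.findContours((l==i).astype(np.uint8),0,2);h=cv2.convexHull(k[0]).reshape(-1,2)+[x0,y0]
        p=cv2.approxPolyDP(h.reshape(-1,1,2),3,True).reshape(-1,2);print(t,st[i,4],p.tolist(),cv2.minAreaRect(ray(c,h,z)[:,:2].astype(np.float32)))
E
```

```text
hex [   0    0    0   28  494 1765 1449   72   44   48   40  146   82  164
   44   48   39   35   30   54   44   68  754  177]
150 1247 [[167, 109], [189, 115], [196, 138], [181, 152], [160, 146], [153, 124]] ((607.70458984375, 74.10724639892578), (46.008846282958984, 51.784080505371094), 41.61036682128906)
170 1159 [[168, 109], [191, 119], [195, 138], [179, 152], [159, 145], [153, 124]] ((608.0348510742188, 73.81837463378906), (44.57818603515625, 50.91277313232422), 41.63571548461914)
190 1094 [[167, 110], [190, 117], [194, 139], [181, 151], [159, 144], [154, 123]] ((607.9044189453125, 73.6584243774414), (49.12097930908203, 44.479984283447266), 71.79975128173828)
200 1041 [[168, 110], [188, 116], [194, 138], [180, 151], [160, 145], [154, 127]] ((607.8462524414062, 73.6551284790039), (43.35689163208008, 49.10943603515625), 43.72734451293945)
210 997 [[168, 110], [190, 120], [194, 138], [180, 151], [161, 145], [154, 124]] ((607.6602783203125, 74.08872985839844), (42.8355598449707, 48.27055358886719), 41.66090774536133)
220 913 [[168, 111], [189, 118], [193, 138], [180, 150], [162, 145
[... 504 characters left out ...]
5), (45.5434455871582, 61.70915222167969), 4.234726905822754)
190 2128 [[328, 39], [331, 59], [326, 79], [280, 82], [278, 42]] ((530.0274047851562, 225.38052368164062), (44.180702209472656, 59.67422866821289), 4.2313232421875)
200 1057 [[328, 39], [330, 58], [279, 60], [278, 42]] ((519.2847900390625, 224.6975555419922), (21.432052612304688, 59.48869323730469), 4.084618091583252)
210 965 [[328, 41], [330, 57], [280, 60], [279, 42]] ((518.78271484375, 224.61041259765625), (19.961732864379883, 57.42428970336914), 3.80096173286438)
220 232 [[329, 55], [295, 59], [297, 51], [308, 48], [328, 50]] ((521.7498168945312, 233.16680908203125), (10.378257751464844, 38.44468688964844), 3.8590831756591797)
```

View pics/w2c.png

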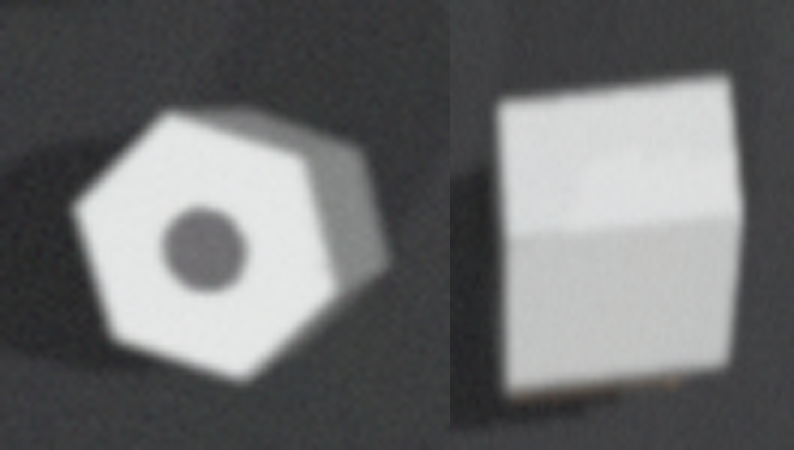

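The crop shows the hex's top face with corners near (168,109) and (190,116). The lying blank has its ridge at rows 60 to 57.5, columns 279 to 331, with the axis turned about 4° from world y.

```bash
python3 - <<'E'
from h import *
np.set_printoptions(precision=1,suppress=True)
c=snap("wrist")
print("side edges",ray(c,[(277.5,41),(329.5,38),(278.5,84),(328,80.7)],104)[:,:2].tolist(),"ridge",ray(c,[(278.6,60),(331.8,57.5)],117)[:,:2].tolist())
print("bar",ray(c,[(219,166),(308,166),(308,178),(219,178)],70)[:,:2].tolist())
print("granite +x edge",ray(c,[(142,184),(411,182)],50)[:,:2].tolist())
print("hex corners",ray(c,[(167.5,108.5),(190.5,116),(195.5,138.5),(180.5,153),(159,146.5),(152.5,124)],110)[:,:2].tolist())
H=np.linalg.inv(c["hand_eye"])
for n in(0,10,20):
    for X in (-8,8):
        q=H@[X,47,n,1];print(n,X,q[0]/q[2]*c["fx"]+c["cx"],q[1]/q[2]*c["fy"]+c["cy"])
E
```

```text
side edges [[510.57175827921617, 193.9202809639251], [507.46712883899005, 251.0547957866175], [555.1199137566937, 196.06936965392873], [551.4578414481117, 252.63475930045016]] ridge [[531.5920169591311, 194.67089970737038], [528.994992660151, 251.9624584428935]]
bar [[658.3280030396339, 119.72323847391269], [658.1312541777849, 241.29293790669556], [675.0411268354976, 242.1934244904065], [675.2325377963001, 119.10596829127266]]
granite +x edge [[689.5990903820366, 3.3728400957417364], [685.9633559839324, 396.9327250695857]]
hex corners [[582.3253982633029, 68.15517762029914], [590.6637144740887, 94.1413552730836], [616.5737395500183, 98.39210547743137], [633.9352697360198, 79.26254738402108], [626.1482188651104, 54.10307576086909], [599.8296606529871, 49.04533217562488]]
0 -8 328.92449618994254 247.2235205177991
0 8 330.71268922433853 225.095057833485
10 -8 325.45953752451493 240.3436033239536
10 8 327.077964974941 219.1411760585999
20 -8 322.31232084352735 234.09458501030747
20 8 323.7840508989725 213.745560424705
```

>>> {"fn": "jog_arm", "kwargs": {"moves": [{"slide":[0.3,0.2,0],"twist":[0,0,0.95],"claw":0},{"slide":[0.3,0.2,0],"twist":[0,0,0.95],"claw":0},{"slide":[0.3,0.2,0],"twist":[0,0,0.95],"claw":0},{"slide":[0.3,0.2,0],"twist":[0,0,0.95],"claw":0},{"slide":[0.3,0.2,0],"twist":[0,0,0.95],"claw":0},{"slide":[0.3,0.2,0],"twist":[0,0,0.95],"claw":0}]}}

```text
t: 3.0
position: [586.1, 221.5, 281.1]
tool_rot: [3.141, 0.0, 2.401]
wrist_force: [0.2, 0.2, -0.1]
gripper_width: 94.0
grip_force: 0.0
```

>>> {"fn": "jog_arm", "kwargs": {"moves": [{"slide":[0,0,0],"twist":[0,0,0.96],"claw":0},{"slide":[0,0,0],"twist":[0,0,0.96],"claw":0},{"slide":[0,0,0],"twist":[0,0,0.96],"claw":0},{"slide":[0,0,0],"twist":[0,0,0.96],"claw":0},{"slide":[0,0,0],"twist":[0,0,0.96],"claw":0},{"slide":[0,0,0],"twist":[0,0,0.96],"claw":0}]}}

```text
t: 3.75
position: [586.3, 221.2, 280.9]
tool_rot: [-3.142, 0.0, 1.647]
wrist_force: [-0.4, -0.5, 0.4]
gripper_width: 93.7
grip_force: 0.0
```

>>> {"fn": "jog_arm", "kwargs": {"moves": [{"slide":[0.014,-0.221,0.25],"twist":[0,0,0.027],"claw":0},{"slide":[0.014,-0.221,0.25],"twist":[0,0,0.027],"claw":0},{"slide":[0.014,-0.221,0.25],"twist":[0,0,0.027],"claw":0}]}}

```text
t: 4.12
position: [530.1, 220.8, 218.1]
tool_rot: [-3.14, 0.0, 1.624]
wrist_force: [-0.5, 0.2, 0.2]
gripper_width: 94.1
grip_force: 0.0
```

>>> {"fn": "jog_arm", "kwargs": {"moves": [{"slide":[0,0,0],"twist":[0,-1,0],"claw":0},{"slide":[0,0,0],"twist":[0,-1,0],"claw":0},{"slide":[0,0,0],"twist":[0,-1,0],"claw":0},{"slide":[0,0,0],"twist":[0,-1,0],"claw":0},{"slide":[0,0,0],"twist":[0,-1,0],"claw":0},{"slide":[0,0,0],"twist":[0,-1,0],"claw":0}]}}

```text
t: 4.88
position: [531.7, 220.6, 218.6]
tool_rot: [-3.141, 0.784, 1.621]
wrist_force: [-0.2, -0.3, 0.5]
gripper_width: 93.9
grip_force: 0.0
```

```bash
python3 - <<'E'
from h import *
np.set_printoptions(precision=4,suppress=True)
s=read_state();r=R.from_euler('xyz',s["tool_rot"]);print(s["qpos"],s["position"]);print(r.as_matrix())
G=np.array([530.4,228.3,90.6]);T=G+11*r.as_matrix()[:,2];print(T,toslide(T))
E
```

```text
[-1.1408  0.6847  0.5797  1.5321  0.2994  1.4603 -0.6422] [531.6763 220.589  218.6285]
[[-0.0354  0.9988  0.0349]
 [ 0.7071  0.0497 -0.7054]
 [-0.7062 -0.0003 -0.708 ]]
[530.7837 220.5409  82.8123] [ 0.3837 -0.0034  0.3846]
```

>>> {"fn": "jog_arm", "kwargs": {"moves": [{"slide":[0.25,-0.003,0.25],"twist":[0,0,0],"claw":40},{"slide":[0.3,-0.003,0.3],"twist":[0,0,0],"claw":60},{"slide":[0.384,-0.003,0.385],"twist":[0,0,0],"claw":80},{"slide":[0.384,-0.003,0.385],"twist":[0,0,0],"claw":80},{"slide":[0.384,-0.003,0.385],"twist":[0,0,0],"claw":80},{"slide":[0.384,-0.003,0.385],"twist":[0,0,0],"claw":80}], "force": 15}}

```text
t: 5.62
position: [531.0, 220.7, 84.2]
tool_rot: [3.139, 0.783, 1.618]
wrist_force: [0.1, -0.8, 0.5]
gripper_width: 64.5
grip_force: 0.0
```

```bash
python3 - <<'E'
from h import *
a=snap("side")["frame"][110:180,190:285];b=snap("wrist")["frame"]
cv2.imwrite("pics/p3.png",np.hstack([cv2.resize(a,(400,295)),cv2.resize(b,(393,295))])[:,:,::-1])
E
```

```text
(no output)
```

View pics/p3.png

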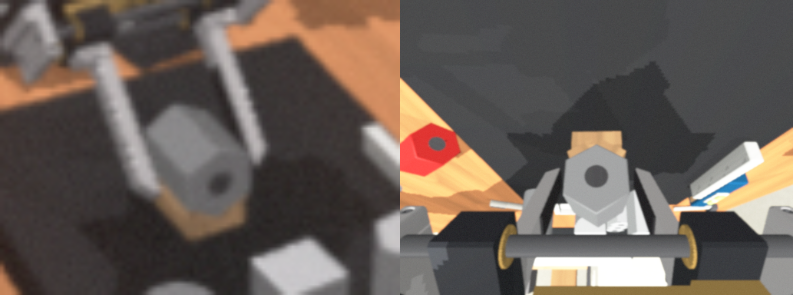

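Both views show the blank centred between the fingers, which stand beside its upright flats. Now I close and lift.

>>> {"fn": "jog_arm", "kwargs": {"moves": [{"slide":[0,0,0],"twist":[0,0,0],"claw":140},{"slide":[0,0,0],"twist":[0,0,0],"claw":170},{"slide":[0,0,0],"twist":[0,0,0],"claw":200},{"slide":[0,0,0],"twist":[0,0,0],"claw":255},{"slide":[0,0,0],"twist":[0,0,0],"claw":255}], "force": 15}}

```text
t: 6.35
position: [530.4, 220.5, 82.7]
tool_rot: [3.141, 0.785, 1.62]
wrist_force: [0.9, 1.9, 2.8]
gripper_width: 46.4
grip_force: 14.9
```

>>> {"fn": "jog_arm", "kwargs": {"moves": [{"slide":[0,0,0],"twist":[0,0,0],"claw":255},{"slide":[0,0,0],"twist":[0,0,0],"claw":255},{"slide":[-0.1,0,-0.1],"twist":[0,0,0],"claw":255},{"slide":[-0.3,0,-0.3],"twist":[0,0,0],"claw":255},{"slide":[-0.4,0,-0.4],"twist":[0,0,0],"claw":255},{"slide":[-0.4,0,-0.4],"twist":[0,0,0],"claw":255},{"slide":[-0.4,0,-0.4],"twist":[0,0,0],"claw":255}], "force": 40}}

```text
t: 7.22
position: [529.7, 220.4, 222.8]
tool_rot: [-3.14, 0.786, 1.622]
wrist_force: [-0.1, -0.4, -3.1]
gripper_width: 45.9
grip_force: 39.8
```

>>> {"fn": "jog_arm", "kwargs": {"moves": [{"slide":[0.1,0,-0.1],"twist":[0,0.25,0],"claw":255},{"slide":[0.2,0,-0.2],"twist":[0,0.5,0],"claw":255},{"slide":[0.28,0,-0.28],"twist":[0,0.75,0],"claw":255},{"slide":[0.28,0,-0.28],"twist":[0,1,0],"claw":255},{"slide":[0.28,0,-0.28],"twist":[0,1,0],"claw":255},{"slide":[0.28,0,-0.28],"twist":[0,1,0],"claw":255}]}}

```text
t: 7.98
position: [524.9, 318.6, 222.8]
tool_rot: [-3.14, 0.002, 1.619]
wrist_force: [-0.9, 1.2, -1.7]
gripper_width: 45.9
grip_force: 39.8
```

>>> {"fn": "jog_arm", "kwargs": {"moves": [{"slide":[0,0,0],"twist":[0,0.25,0],"claw":255},{"slide":[0,0,0],"twist":[0,0.5,0],"claw":255},{"slide":[0,0,0],"twist":[0,0.75,0],"claw":255},{"slide":[0,0,0],"twist":[0,1,0],"claw":255},{"slide":[0,0,0],"twist":[0,1,0],"claw":255},{"slide":[0,0,0],"twist":[0,1,0],"claw":255}]}}

```text
t: 8.72
position: [524.7, 319.5, 222.0]
tool_rot: [-3.136, -0.784, 1.618]
wrist_force: [-0.5, -0.0, -2.7]
gripper_width: 46.1
grip_force: 39.8
```

```bash
python3 - <<'E'
from h import *
np.set_printoptions(precision=4,suppress=True)
s=read_state();r=R.from_euler('xyz',s["tool_rot"]);print(s["qpos"],s["position"]);print(r.as_matrix())
G=np.array([535,320,86+10]);T=G+11*r.as_matrix()[:,2];print(T,toslide(T))
a=snap("side")["frame"][30:160,180:330];b=snap("wrist")["frame"]
cv2.imwrite("pics/p4.png",np.hstack([cv2.resize(a,(400,346)),cv2.resize(b,(393,346))])[:,:,::-1])
E
```

```text
[-0.3808  0.3812  0.1943  1.8994 -1.0443  1.0442  0.4881] [524.6626 319.5457 222.0421]
[[-0.0332  0.9987 -0.0385]
 [ 0.7076  0.0507  0.7048]
 [ 0.7058 -0.0039 -0.7084]]
[534.5762 327.7525  88.2078] [-0.3559  0.0433  0.4008]
```

View pics/p4.png

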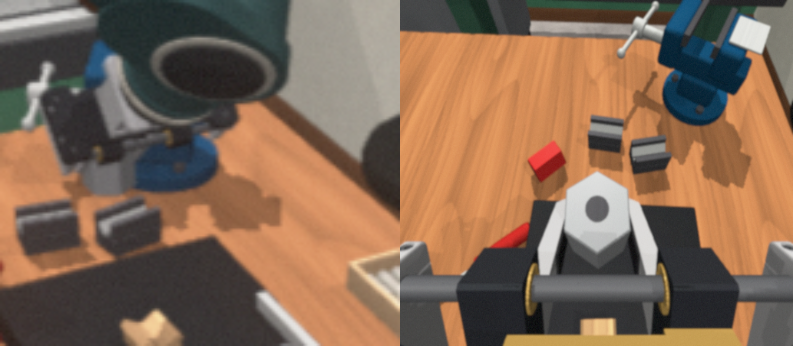

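The blank is upright in the jaws, above an empty part of the plate. Joint 5 is near its limit, so I turn about the vertical towards radial first.

>>> {"fn": "jog_arm", "kwargs": {"moves": [{"slide":[0,0,0],"twist":[-0.2,0,0.2],"claw":255},{"slide":[0,0,0],"twist":[-0.4,0,0.4],"claw":255},{"slide":[0,0,0],"twist":[-0.63,0,0.63],"claw":255},{"slide":[0,0,0],"twist":[-0.63,0,0.63],"claw":255},{"slide":[0,0,0],"twist":[-0.63,0,0.63],"claw":255}]}}

```text
t: 9.45
position: [525.0, 321.4, 222.2]
tool_rot: [-3.137, -0.782, 0.966]
wrist_force: [0.4, -0.1, -3.2]
gripper_width: 45.6
grip_force: 39.8
```

```bash
python3 - <<'E'
from h import *
np.set_printoptions(precision=4,suppress=True)
s=read_state();r=R.from_euler('xyz',s["tool_rot"]);print(s["qpos"],s["position"]);print(r.as_matrix())
for z in (100,85.5):
  G=np.array([535,325,z]);T=G+11*r.as_matrix()[:,2];print(T,toslide(T))
E
```

```text
[ 0.1503  0.2056 -0.5949  2.1697 -1.178   0.3049  0.0633] [524.9572 321.4154 222.2331]
[[ 0.4037  0.8245  0.3966]
 [ 0.5839 -0.5659  0.5821]
 [ 0.7044 -0.0035 -0.7098]]
[539.3624 331.4032  92.1918] [-0.3198  0.0267  0.4153]
[539.3624 331.4032  77.6918] [-0.3606  0.0269  0.4565]
```

>>> {"fn": "jog_arm", "kwargs": {"moves": [{"slide":[0.07,0.12,0.07],"twist":[0.2,0,-0.2],"claw":255},{"slide":[0.14,0.25,0.14],"twist":[0.47,0,-0.47],"claw":255},{"slide":[0.14,0.25,0.14],"twist":[0.47,0,-0.47],"claw":255},{"slide":[0.14,0.25,0.14],"twist":[0.47,0,-0.47],"claw":255},{"slide":[0.14,0.25,0.14],"twist":[0.47,0,-0.47],"claw":255}]}}

```text
t: 10.07
position: [603.8, 326.8, 221.1]
tool_rot: [-3.133, -0.783, 1.485]
wrist_force: [-0.8, 0.8, -1.3]
gripper_width: 46.4
grip_force: 39.8
```

```bash
python3 - <<'E'
from h import *
np.set_printoptions(precision=4,suppress=True)
s=read_state();r=R.from_euler('xyz',s["tool_rot"]);print(s["qpos"],s["position"]);print(r.as_matrix())
for z in (100,85.5):
  G=np.array([600,320,z]);T=G+11*r.as_matrix()[:,2];print(T,toslide(T))
E
```

```text
[ 0.1469  0.5025 -0.4752  1.7552 -0.7489  0.8045  0.1695] [603.8387 326.7722 221.124 ]
[[ 0.0609  0.9968  0.0517]
 [ 0.7059 -0.0796  0.7038]
 [ 0.7057 -0.0064 -0.7085]]
[600.5682 327.742   92.2065] [-0.362  -0.01    0.3674]
[600.5682 327.742   77.7065] [-0.4029 -0.0097  0.4085]
```

>>> {"fn": "jog_arm", "kwargs": {"moves": [{"slide":[-0.18,-0.005,0.18],"twist":[0,0,0],"claw":255},{"slide":[-0.3,-0.01,0.3],"twist":[0,0,0],"claw":255},{"slide":[-0.36,-0.01,0.367],"twist":[0,0,0],"claw":255},{"slide":[-0.36,-0.01,0.367],"twist":[0,0,0],"claw":255},{"slide":[-0.36,-0.01,0.367],"twist":[0,0,0],"claw":255}]}}

```text
t: 10.7
position: [601.9, 327.1, 94.2]
tool_rot: [-3.135, -0.784, 1.487]
wrist_force: [-0.9, 0.1, -1.7]
gripper_width: 45.6
grip_force: 39.8
```

```bash
python3 - <<'E'
from h import *
np.set_printoptions(precision=4,suppress=True)
s=read_state();r=R.from_euler('xyz',s["tool_rot"]);print(s["qpos"],s["position"]);print(r.as_matrix(), s["position"]-11*r.as_matrix()[:,2])
c=snap("side");f=c["frame"];p=proj(c,[[600,320,80]])[0].astype(int);print(p)
a=f[p[1]-50:p[1]+50,p[0]-60:p[0]+60];cv2.imwrite("pics/p5.png",cv2.resize(a,None,fx=5,fy=5)[:,:,::-1])
E
```

```text
[ 0.1682  0.6997 -0.5111  1.8149 -0.8053  0.6126  0.3732] [601.8679 327.1494  94.1821]
[[ 0.0592  0.9969  0.0527]
 [ 0.7058 -0.0791  0.7039]
 [ 0.7059 -0.0045 -0.7083]] [601.2886 319.4061 101.9735]
[245 127]
```

View pics/p5.png

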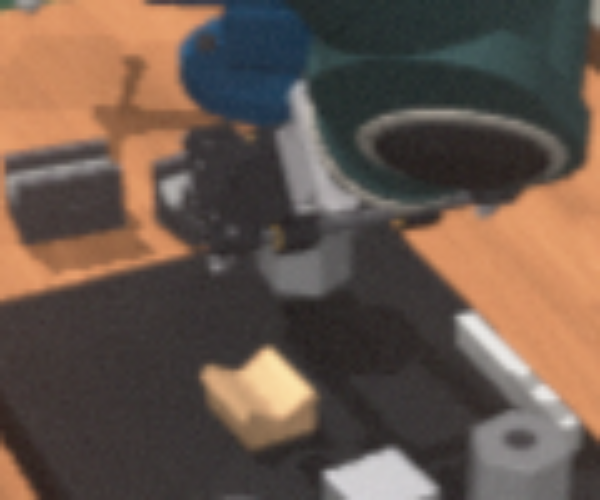

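>>> {"fn": "jog_arm", "kwargs": {"moves": [{"slide":[-0.02,0,0.02],"twist":[0,0,0],"claw":255},{"slide":[-0.035,0,0.035],"twist":[0,0,0],"claw":255},{"slide":[-0.042,0,0.042],"twist":[0,0,0],"claw":255},{"slide":[-0.042,0,0.042],"twist":[0,0,0],"claw":255},{"slide":[-0.042,0,0.042],"twist":[0,0,0],"claw":255}]}}

```text
t: 11.38
position: [601.7, 326.6, 77.8]
tool_rot: [-3.133, -0.784, 1.486]
wrist_force: [0.2, 0.8, -2.2]
gripper_width: 46.0
grip_force: 39.8
```

>>> {"fn": "jog_arm", "kwargs": {"moves": [{"slide":[-0.003,0,0.003],"twist":[0,0,0],"claw":255},{"slide":[-0.003,0,0.003],"twist":[0,0,0],"claw":255}]}}

```text
t: 11.62
position: [601.9, 326.6, 76.9]
tool_rot: [-3.134, -0.784, 1.486]
wrist_force: [0.8, -1.6, 1.4]
gripper_width: 46.1
grip_force: 39.9
```

>>> {"fn": "jog_arm", "kwargs": {"moves": [{"slide":[-0.003,0,0.003],"twist":[0,0,0],"claw":255},{"slide":[-0.003,0,0.003],"twist":[0,0,0],"claw":255}]}}

```text
t: 11.88
position: [602.1, 326.7, 76.7]
tool_rot: [-3.134, -0.785, 1.487]
wrist_force: [-5.0, -8.7, 15.4]
gripper_width: 45.8
grip_force: 40.0
```

>>> {"fn": "jog_arm", "kwargs": {"moves": [{"slide":[0.002,0,-0.002],"twist":[0,0,0],"claw":255},{"slide":[0.002,0,-0.002],"twist":[0,0,0],"claw":115},{"slide":[0.002,0,-0.002],"twist":[0,0,0],"claw":90},{"slide":[0.002,0,-0.002],"twist":[0,0,0],"claw":50},{"slide":[0.002,0,-0.002],"twist":[0,0,0],"claw":30},{"slide":[0.002,0,-0.002],"twist":[0,0,0],"claw":30}], "force": 20}}

```text
t: 12.62
position: [601.6, 326.6, 76.3]
tool_rot: [-3.133, -0.784, 1.486]
wrist_force: [0.1, 0.2, -0.4]
gripper_width: 82.2
grip_force: 0.0
```

>>> {"fn": "jog_arm", "kwargs": {"moves": [{"slide":[0,0,-0.1],"twist":[0,0,0],"claw":30},{"slide":[0,0,-0.3],"twist":[0,0,0],"claw":30},{"slide":[0,0,-0.6],"twist":[0,0,0],"claw":0},{"slide":[0,0,-0.6],"twist":[0,0,0],"claw":0},{"slide":[0,0,-0.6],"twist":[0,0,0],"claw":0}]}}

```text
t: 13.25
position: [594.2, 220.8, 182.7]
tool_rot: [-3.134, -0.783, 1.486]
wrist_force: [0.3, 0.7, 0.0]
gripper_width: 94.0
grip_force: 0.0
```

```bash
python3 - <<'E'
from h import *
np.set_printoptions(precision=4,suppress=True)
s=read_state();r=R.from_euler('xyz',s["tool_rot"]);print(s["qpos"],s["position"]);print(r.as_matrix())
E
```

```text
[ 0.325   0.5257 -0.4683  1.8251 -0.7513  0.8614  0.3545] [594.2199 220.8279 182.7408]
[[ 0.06    0.9968  0.0525]
 [ 0.7059 -0.0796  0.7038]
 [ 0.7057 -0.0052 -0.7085]]
```

It stands, released. I untilt and look from above.

>>> {"fn": "jog_arm", "kwargs": {"moves": [{"slide":[0,0,0],"twist":[0,-1,0],"claw":0},{"slide":[0,0,0],"twist":[0,-1,0],"claw":0},{"slide":[0,0,0],"twist":[0,-1,0],"claw":0},{"slide":[0,0,0],"twist":[0,-1,0],"claw":0},{"slide":[0,0,0],"twist":[0,-1,0],"claw":0},{"slide":[0,0,0],"twist":[0,-1,0],"claw":0}]}}

```text
t: 14.0
position: [592.9, 222.7, 180.8]
tool_rot: [-3.133, 0.001, 1.495]
wrist_force: [-0.1, 0.1, -0.2]
gripper_width: 94.2
grip_force: 0.0
```

```bash
cat >> h.py <<'E'
def top(c,P,z,t=200,rad=45,f=1.0):
    """top face of a blank near world P: centre, corner yaw (deg mod 60), hull"""
    u,v=proj(c,[[P[0],P[1],z]])[0].astype(int)
    g=cv2.GaussianBlur(cv2.cvtColor(c["frame"],cv2.COLOR_RGB2GRAY),(3,3),0)
    x0,y0=max(u-rad,0),max(v-rad,0);r=g[y0:v+rad,x0:u+rad]
    n,l,st,ce=cv2.connectedComponentsWithStats((r>t).astype(np.uint8))
    i=1+np.argmin([np.hypot(*(ce[k]+[x0-u,y0-v]))-st[k,4]*.03 for k in range(1,n)])
    k=cv2.findContours((l==i).astype(np.uint8),0,cv2.CHAIN_APPROX_NONE)[0]
    h=cv2.convexHull(max(k,key=len)).reshape(-1,2)+[x0,y0]
    w=ray(c,h,z)[:,:2];w=w.astype(np.float32)
    m=cv2.moments(w.reshape(-1,1,2));q=np.array([m["m10"],m["m01"]])/m["m00"]
    # yaw: 6-fold harmonic of the outline radius
    a=np.radians(np.arange(0,360,1));W=np.array([max((w-q)@[np.cos(x),np.sin(x)]) for x in a])
    ph=np.angle((W*np.exp(-6j*a)).sum());yaw=(-np.degrees(ph)/6)%60
    return q,yaw,np.sqrt(m["m00"]),h
E
python3 - <<'E'
from h import *
np.set_printoptions(precision=2,suppress=True)
s=read_state();print(s["position"],s["tool_rot"],s["qpos"])
c=snap("wrist")
print(proj(c,[[601,319,110]]))
for t in(150,170,190,205): print(t,top(c,(601,319),110,t,60)[:3])
f=c["frame"];u,v=proj(c,[[601,319,110]])[0].astype(int)
cv2.imwrite("pics/p6.png",cv2.resize(f[max(v-75,0):v+75,u-90:u+90],None,fx=4,fy=4)[:,:,::-1])
E
```

```text
[592.9  222.67 180.85] [-3.13  0.    1.49] [-0.32  0.47 -0.12  1.61  0.06  1.07 -0.53]
[[257.96  86.47]]
150 (array([602.06, 317.62]), np.float64(25.555353293688032), np.float64(42.396826381749754))
170 (array([602.01, 317.67]), np.float64(25.452183228258026), np.float64(41.9151959364655))
190 (array([602.05, 317.65]), np.float64(25.421434408838408), np.float64(41.202142290616386))
205 (array([602.04, 317.7 ]), np.float64(25.523157491304758), np.float64(40.80262834275562))
```

View pics/p6.png

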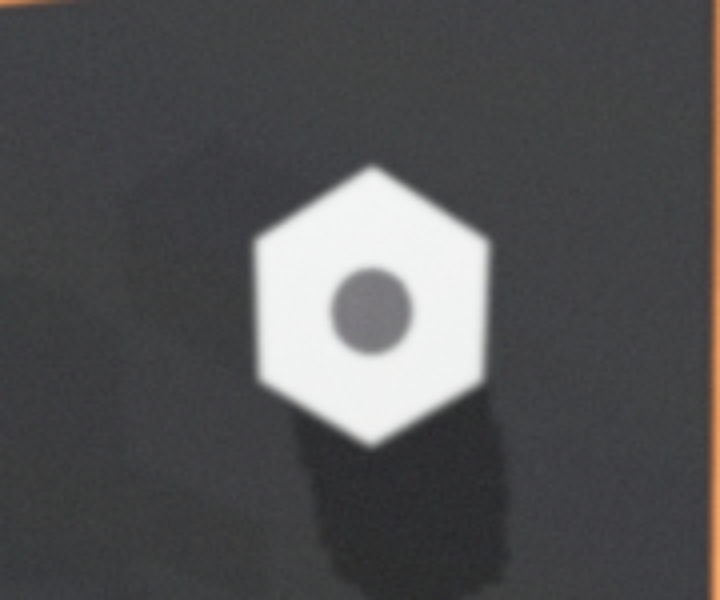

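The stood blank sits square: regular hex top face, centred at about (370,305) in the crop, no side face leaning out. Now regrasp it from above.

```bash
python3 - <<'E'
from h import *
np.set_printoptions(precision=4,suppress=True)
print(toslide([602,317.7,180]),toslide([602,317.7,79]))
E
```

```text
[0.3877 0.0042 0.0042] [0.388  0.0075 0.4082]
```

>>> {"fn": "jog_arm", "kwargs": {"moves": [{"slide":[0.2,0.004,0.002],"twist":[-0.011,0,0],"claw":30},{"slide":[0.388,0.004,0.004],"twist":[-0.011,0,0],"claw":30},{"slide":[0.388,0.004,0.004],"twist":[-0.011,0,0],"claw":30},{"slide":[0.388,0.006,0.2],"twist":[-0.011,0,0],"claw":50},{"slide":[0.388,0.007,0.408],"twist":[-0.011,0,0],"claw":70},{"slide":[0.388,0.007,0.408],"twist":[-0.011,0,0],"claw":80},{"slide":[0.388,0.007,0.408],"twist":[-0.011,0,0],"claw":80}]}}

```text
t: 14.92
position: [603.9, 316.8, 82.3]
tool_rot: [3.138, 0.0, 1.49]
wrist_force: [-0.1, -0.6, 0.9]
gripper_width: 65.1
grip_force: 0.0
```

>>> {"fn": "jog_arm", "kwargs": {"moves": [{"slide":[0,0,0],"twist":[0,0,0],"claw":110},{"slide":[0,0,0],"twist":[0,0,0],"claw":140},{"slide":[0,0,0],"twist":[0,0,0],"claw":180},{"slide":[0,0,0],"twist":[0,0,0],"claw":255},{"slide":[0,0,0],"twist":[0,0,0],"claw":255}], "force": 20}}

```text
t: 15.55
position: [603.1, 317.8, 81.7]
tool_rot: [3.138, 0.001, 1.492]
wrist_force: [-2.7, -1.5, 9.5]
gripper_width: 45.7
grip_force: 20.0
```

>>> {"fn": "jog_arm", "kwargs": {"moves": [{"slide":[0,0,0],"twist":[0,0,0],"claw":255},{"slide":[0,0,-0.2],"twist":[0,0,0],"claw":255},{"slide":[0,0,-0.5],"twist":[0,0,0],"claw":255},{"slide":[-0.2,0,-0.5],"twist":[0,0,0.25],"claw":255},{"slide":[-0.5,0,-0.5],"twist":[0,0,0.5],"claw":255},{"slide":[-0.8,0,-0.5],"twist":[0,0,0.75],"claw":255},{"slide":[-1,0,-0.5],"twist":[0,0,0.95],"claw":255},{"slide":[-1,0,-0.5],"twist":[0,0,0.95],"claw":255},{"slide":[-1,0,-0.5],"twist":[0,0,0.95],"claw":255}], "force": 40}}

```text
t: 16.68
position: [582.8, 68.3, 206.2]
tool_rot: [3.138, -0.001, 0.746]
wrist_force: [-1.0, 1.5, -3.4]
gripper_width: 45.7
grip_force: 40.0
```

>>> {"fn": "jog_arm", "kwargs": {"moves": [{"slide":[-0.2,0.11,-0.1],"twist":[0,0,0.2],"claw":255},{"slide":[-0.45,0.25,-0.2],"twist":[0,0,0.45],"claw":255},{"slide":[-0.7,0.38,-0.2],"twist":[0,0,0.7],"claw":255},{"slide":[-0.92,0.51,-0.2],"twist":[0,0,0.95],"claw":255},{"slide":[-0.92,0.51,-0.2],"twist":[0,0,0.95],"claw":255},{"slide":[-0.92,0.51,-0.2],"twist":[0,0,0.95],"claw":255},{"slide":[-0.92,0.51,-0.2],"twist":[0,0,0.95],"claw":255}]}}

```text
t: 17.55
position: [501.1, -179.0, 255.9]
tool_rot: [3.14, -0.002, 0.004]
wrist_force: [0.6, 0.4, -1.9]
gripper_width: 45.9
grip_force: 40.0
```

```bash
python3 - <<'E'
from h import *
np.set_printoptions(precision=2,suppress=True)
s=read_state();print(s["position"],s["tool_rot"],s["qpos"])
c=snap("wrist","p7")
for P in((603,-137),(604,-182),(600,-231)):
    print(proj(c,[[*P,64]]))
    for t in(185,205,220): print(t,top(c,P,64,t,40)[:3])
# tray rim, bright region
h=cv2.cvtColor(c["frame"],cv2.COLOR_RGB2HSV);m=((h[...,1]<40)&(h[...,2]>150)).astype(np.uint8)
n,l,st,ce=cv2.connectedComponentsWithStats(m);print(st[st[:,4]>500])
E
```

```text
[ 501.09 -178.99  255.95] [ 3.14 -0.    0.  ] [ 0.01  0.21  0.32  1.81 -0.07  1.13 -1.21]
[[221.8   89.63]]
185 (array([ 598.06, -150.48]), np.float64(1.3321297515776598), np.float64(72.47137460050885))
205 (array([ 616.16, -146.64]), np.float64(19.455673537147316), np.float64(49.911556276002266))
220 (array([ 632.31, -144.49]), np.float64(35.13534371724886), np.float64(24.19799627621016))
[[259.18  88.92]]
185 (array([ 598.03, -180.99]), np.float64(21.87144966443458), np.float64(86.32670332842449))
205 (array([ 603.78, -187.61]), np.float64(56.46360905541453), np.float64(35.46071647346328))
220 (array([ 633.75, -179.71]), np.float64(27.45334469694419), np.float64(21.828847138741747))
[[299.73  92.61]]
185 (array([ 595.39, -217.98]), np.float64(0.5833724631837293), np.float64(76.97203177359329))
205 (array([ 604.8 , -231.45]), np.float64(1.6574019826744897), np.float64(30.43347877357826))
220 (array([ 565.49, -214.86]), np.float64(30.6141805654448), np.float64(35.246548210555076))
[[     0      0    512    384 178375]
 [     0     55     41     52   1371]
 [   207     56    117    153  14155]
 [     9    136     47     40   1370]
 [    31    203     39     34   1018]]
```

View pics/p7.png

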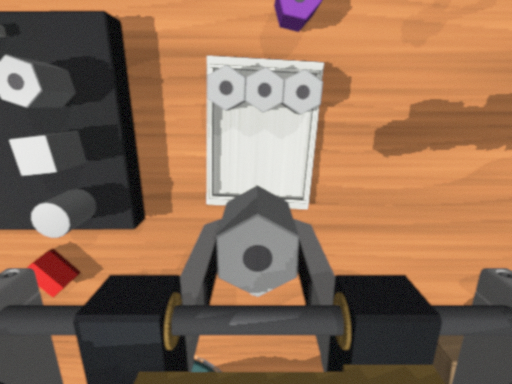

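The picture shows the row's holes at (226,88), (264,89), (302,92) and the tray nearly square to the view, rotated about 3°. I use the dark hole blobs for the row's centres.

```bash
cat >> h.py <<'E'
def hole(c,uv,z,t=None):
    g=cv2.GaussianBlur(cv2.cvtColor(c["frame"],cv2.COLOR_RGB2GRAY),(3,3),0).astype(float)
    u,v=map(int,uv);r=g[v-9:v+10,u-9:u+10];t=t or (r.min()+np.percentile(r,80))/2
    n,l,st,ce=cv2.connectedComponentsWithStats((r<t).astype(np.uint8))
    i=l[9,9] or 1+np.argmax(st[1:,4]);w=np.where(l==i,t-r,0);y,x=np.mgrid[:19,:19]
    p=np.array([(w*x).sum(),(w*y).sum()])/w.sum()+[u-9,v-9];return ray(c,p,z)[0,:2],st[i,4],p
def tray(c,uvs):
    q=np.array([hole(c,u,64)[0] for u in uvs]);d=q[0]-q[2];e=d/np.hypot(*d);yaw=np.arctan2(-e[0],e[1])
    m=q.mean(0);X=np.array([e[1],-e[0]])
    return q,np.degrees(yaw),m,m-40*X+23.2*e,m-40*X-23.2*e,X,e
E
python3 - <<'E'
from h import *
np.set_printoptions(precision=2,suppress=True)
s=read_state();c=snap("wrist")
uv=[(226,88),(264,89),(302,92)]
for u in uv: print(hole(c,u,64)[1:])
for t in tray(c,uv): print(t)
# tray inner/outer edges
print("tray rim corners",ray(c,[(207,57),(323.5,63),(308,208),(207,205)],18)[:,:2].tolist())
E
```

```text
(np.int32(149), array([225.47,  87.29]))
(np.int32(150), array([263.96,  89.4 ]))
(np.int32(147), array([302.28,  91.51]))
[[ 605.57 -141.64]
 [ 603.36 -187.91]
 [ 601.15 -234.15]]
-2.738111071261459
[ 603.36 -187.9 ]
[ 564.51 -162.82]
[ 562.29 -209.16]
[ 1.   -0.05]
[0.05 1.  ]
tray rim corners [[645.7141021235436, -113.54894708891693], [639.0588173751631, -267.41903745338647], [434.99807433420233, -258.0256910065432], [439.2584627216495, -104.10190409420437]]
```

>>> {"fn": "jog_arm", "kwargs": {"moves": [{"slide":[0.22,-0.066,0.2],"twist":[0,0,0.066],"claw":255},{"slide":[0.22,-0.066,0.4],"twist":[0,0,0.066],"claw":255},{"slide":[0.22,-0.066,0.6],"twist":[0,0,0.066],"claw":255},{"slide":[0.22,-0.066,0.78],"twist":[0,0,0.066],"claw":255},{"slide":[0.22,-0.066,0.78],"twist":[0,0,0.066],"claw":255},{"slide":[0.22,-0.066,0.78],"twist":[0,0,0.066],"claw":255}]}}

```text
t: 18.4
position: [556.7, -164.8, 62.9]
tool_rot: [3.14, -0.004, -0.051]
wrist_force: [0.5, -0.4, -1.7]
gripper_width: 46.1
grip_force: 40.0
```

```bash
python3 - <<'E'
from h import *
np.set_printoptions(precision=4,suppress=True)
s=read_state();print(s["position"],s["tool_rot"],s["qpos"])
print(toslide([556.5,-162.4,38]))
E
```

```text
[ 556.6808 -164.8351   62.8551] [ 3.1396 -0.0042 -0.0514] [ 0.0273  0.5345  0.2663  1.8536 -0.1915  0.7738 -1.2272]
[-0.0016 -0.0099  0.0994]
```

>>> {"fn": "jog_arm", "kwargs": {"moves": [{"slide":[-0.001,-0.01,0.05],"twist":[0.002,-0.005,0],"claw":255},{"slide":[-0.001,-0.01,0.1],"twist":[0.002,-0.005,0],"claw":255},{"slide":[-0.001,-0.01,0.1],"twist":[0.002,-0.005,0],"claw":255},{"slide":[-0.001,-0.01,0.1],"twist":[0.002,-0.005,0],"claw":255}]}}

```text
t: 18.9
position: [555.4, -162.7, 36.0]
tool_rot: [3.141, 0.002, -0.052]
wrist_force: [-1.0, -0.2, -3.1]
gripper_width: 45.9
grip_force: 40.0
```

>>> {"fn": "jog_arm", "kwargs": {"moves": [{"slide":[0,0,0.007],"twist":[0,0,0],"claw":255},{"slide":[0,0,0.007],"twist":[0,0,0],"claw":255}]}}

```text
t: 19.15
position: [555.7, -162.7, 35.2]
tool_rot: [3.141, 0.001, -0.052]
wrist_force: [-5.8, 2.1, 12.7]
gripper_width: 45.8
grip_force: 40.0
```

>>> {"fn": "jog_arm", "kwargs": {"moves": [{"slide":[0,0,-0.002],"twist":[0,0,0],"claw":255},{"slide":[0,0,-0.002],"twist":[0,0,0],"claw":110},{"slide":[0,0,-0.002],"twist":[0,0,0],"claw":90},{"slide":[0,0,-0.002],"twist":[0,0,0],"claw":80},{"slide":[0,0,-0.002],"twist":[0,0,0],"claw":80},{"slide":[0,0,-0.15],"twist":[0,0,0],"claw":80},{"slide":[0,0,-0.3],"twist":[0,0,0],"claw":80},{"slide":[-0.2,0,-0.5],"twist":[0,0,0],"claw":80},{"slide":[-0.2,0,-0.5],"twist":[0,0,0],"claw":80},{"slide":[-0.2,0,-0.5],"twist":[0,0,0],"claw":179},{"slide":[-0.2,0,-0.5],"twist":[0,0,0],"claw":179}], "force": 20}}

```text
t: 20.52
position: [506.0, -159.7, 158.5]
tool_rot: [3.141, 0.003, -0.052]
wrist_force: [-0.9, -1.0, 0.1]
gripper_width: 47.6
grip_force: 0.0
```

```bash
cat >> h.py <<'E'
def tops(c,Ps):
    for P in Ps:
        q,n,p=hole(c,proj(c,[[*P,64]])[0],64);print(q,n,p)
        yield q
E
python3 - <<'E'
from h import *
np.set_printoptions(precision=2,suppress=True)
s=read_state();print(s["position"],s["tool_rot"],s["gripper_width"]);c=snap("wrist")
q=np.array(list(tops(c,[(605.6,-141.6),(603.4,-187.9),(601.2,-234.2),(555.5,-162.7)])))
d=q[0]-q[2];e=d/np.hypot(*d);X=np.array([e[1],-e[0]]);m=q[:3].mean(0)
print("nests",m-40*X+23.2*e,m-40*X-23.2*e,"blank from row",(q[3]-m)@X,(q[3]-m)@e,np.degrees(np.arctan2(-e[0],e[1])))
E
```

```text
[ 506.02 -159.72  158.5 ] [ 3.14  0.   -0.05] 47.59681496666539
[ 605.48 -141.65] 242 [229.81  87.58]
[ 603.25 -187.91] 246 [282.6   87.39]
[ 601.05 -234.16] 245 [335.41  87.15]
[ 557.21 -163.58] 229 [257.58 141.56]
nests [ 564.42 -162.82] [ 562.2  -209.17] blank from row -47.15899596093663 22.098752585890516 -2.7426930912853464
```

>>> {"fn": "jog_arm", "kwargs": {"moves": [{"slide":[0,0,0.2],"twist":[0,0,0],"claw":179},{"slide":[0,0,0.4],"twist":[0,0,0],"claw":179},{"slide":[0,0,0.536],"twist":[0,0,0],"claw":179},{"slide":[0,0,0.536],"twist":[0,0,0],"claw":179},{"slide":[0,0,0.536],"twist":[0,0,0],"claw":179},{"slide":[0.05,0,0.536],"twist":[0,0,0],"claw":179},{"slide":[0.09,0,0.536],"twist":[0,0,0],"claw":179},{"slide":[0.1,0,0.536],"twist":[0,0,0],"claw":179},{"slide":[0.105,0,0.536],"twist":[0,0,0],"claw":179},{"slide":[0.11,0,0.536],"twist":[0,0,0],"claw":179},{"slide":[0.115,0,0.536],"twist":[0,0,0],"claw":179},{"slide":[0.12,0,0.536],"twist":[0,0,0],"claw":179},{"slide":[0.124,0,0.536],"twist":[0,0,0],"claw":179},{"slide":[0.124,0,0.536],"twist":[0,0,0],"claw":179}]}}

```text
t: 22.32
position: [536.6, -161.6, 25.5]
tool_rot: [3.141, 0.001, -0.052]
wrist_force: [-2.7, 0.6, 2.3]
gripper_width: 27.9
grip_force: 1.3
```

```bash
cat > chk.py <<'E'
from h import *
import sys
np.set_printoptions(precision=2,suppress=True)
s=read_state();print(s["position"],s["tool_rot"],s["gripper_width"],s["wrist_force"]);c=snap("wrist")
a=[float(x) for x in sys.argv[1:]]
q=np.array(list(tops(c,[(605.5,-141.6),(603.3,-187.9),(601.1,-234.2)]+list(zip(a[::2],a[1::2])))))
d=q[0]-q[2];e=d/np.hypot(*d);X=np.array([e[1],-e[0]]);m=q[:3].mean(0)
for p in q: print("from row",(p-m)@X,(p-m)@e)
print(np.degrees(np.arctan2(-e[0],e[1])))
E
python3 chk.py 563 -163
```

```text
[ 536.6  -161.64   25.49] [ 3.14  0.   -0.05] 27.8632196192302 [-2.69  0.59  2.31]
[ 607.14 -141.6 ] 52 [203.62 138.4 ]
[ 603.94 -187.96] 15 [304.69 140.12]
[ 602.08 -233.52] 7 [404. 139.]
[ 565.83 -164.61] 27 [258.23 219.33]
from row 0.2159348821448437 46.17535972414859
from row -0.431869764289689 -0.28948512595887815
from row 0.2159348821448437 -45.88587459818969
from row -39.7643027402882 20.92655913201952
-3.1462294447706323
```

>>> {"fn": "jog_arm", "kwargs": {"moves": [{"slide":[0.004,0,0],"twist":[0,0,0],"claw":179},{"slide":[0.007,0,0],"twist":[0,0,0],"claw":179},{"slide":[0.007,0,0],"twist":[0,0,0],"claw":179}]}}

```text
t: 22.75
position: [537.6, -161.6, 25.3]
tool_rot: [-3.142, 0.003, -0.052]
wrist_force: [-7.6, 1.8, 5.6]
gripper_width: 28.2
grip_force: 4.3
```

>>> {"fn": "jog_arm", "kwargs": {"moves": [{"slide":[0.004,0,0],"twist":[0,0,0],"claw":179},{"slide":[0.004,0,0],"twist":[0,0,0],"claw":179},{"slide":[0.004,0,0],"twist":[0,0,0],"claw":179}]}}

```text
t: 23.12
position: [537.7, -161.7, 25.2]
tool_rot: [-3.141, 0.004, -0.053]
wrist_force: [-13.5, 1.3, 9.1]
gripper_width: 28.2
grip_force: 7.2
```

>>> {"fn": "jog_arm", "kwargs": {"moves": [{"slide":[-0.04,0,0],"twist":[0,0,0],"claw":179},{"slide":[-0.1,0,0],"twist":[0,0,0],"claw":179},{"slide":[-0.12,0,-0.2],"twist":[0,0,0],"claw":179},{"slide":[-0.12,0.02,-0.4],"twist":[0,0,0],"claw":179},{"slide":[-0.12,0.04,-0.53],"twist":[0,0,0],"claw":100},{"slide":[-0.12,0.04,-0.53],"twist":[0,0,0],"claw":50},{"slide":[-0.12,0.04,-0.53],"twist":[0,0,0],"claw":0}]}}

```text
t: 24.0
position: [508.4, -169.9, 157.4]
tool_rot: [-3.142, 0.002, -0.052]
wrist_force: [0.8, 0.4, -0.8]
gripper_width: 54.8
grip_force: 0.0
```

```bash
python3 chk.py 564.4 -162.8
```

```text
[ 508.38 -169.86  157.37] [-3.14  0.   -0.05] 54.76250973412116 [ 0.77  0.38 -0.79]
[ 605.44 -141.67] 235 [218.4   91.16]
[ 604.07 -188.09] 236 [271.36  89.89]
[ 600.96 -234.17] 246 [324.05  90.75]
[ 565.08 -163.96] 226 [246.64 136.31]
from row -0.2931493692067726 46.34742555973789
from row 0.5862987384136572 -0.08552095916835292
from row -0.29314936920677237 -46.2619046005695
from row -39.526151847751805 22.134771388642573
-2.7719803527509854
```

>>> {"fn": "jog_arm", "kwargs": {"moves": [{"slide":[0,-0.15,-0.2],"twist":[0,0,-0.1],"claw":0},{"slide":[0,-0.4,-0.24],"twist":[0,0,-0.324],"claw":0},{"slide":[0,-0.65,-0.24],"twist":[0,0,-0.324],"claw":0},{"slide":[0,-0.98,-0.24],"twist":[0,0,-0.324],"claw":0},{"slide":[0,-0.98,-0.24],"twist":[0,0,-0.324],"claw":0},{"slide":[0,-0.98,-0.24],"twist":[0,0,-0.324],"claw":0},{"slide":[0,-0.98,-0.24],"twist":[0,0,-0.324],"claw":0}]}}

```text
t: 24.92
position: [521.6, 73.3, 217.3]
tool_rot: [3.141, 0.003, 0.201]
wrist_force: [0.2, -0.2, -0.8]
gripper_width: 94.0
grip_force: 0.0
```

```bash
python3 - <<'E'
from h import *
np.set_printoptions(precision=4,suppress=True)
s=read_state();print(s["position"],s["tool_rot"],s["qpos"]);c=snap("wrist")
for t in(150,180,205): r=top(c,(608,74),110,t,60);print(r[:3])
q=hole(c,proj(c,[[608,74,110]])[0],110)[0];print(q)
for z in(190,81.5): print(toslide([*r[0],z]),"yaw want",(r[1]+0)%60)
E
```

```text
[521.6411  73.3047 217.2908] [3.1413 0.0025 0.201 ] [-0.3326  0.2398  0.1571  1.856  -0.0424  1.0515 -1.5286]
(array([608.1073,  73.0945]), np.float64(11.280732071875823), np.float64(42.10527722424007))
(array([608.1389,  73.0933]), np.float64(11.754104335031599), np.float64(41.2887442165805))
(array([608.1046,  73.1247]), np.float64(11.471832680629808), np.float64(40.128171083645874))
[608.1602  73.0237]
[0.3389 0.0687 0.1091] yaw want 11.471832680629808
[0.3399 0.0686 0.5431] yaw want 11.471832680629808
```

>>> {"fn": "jog_arm", "kwargs": {"moves": [{"slide":[0.2,0.05,0.06],"twist":[0,-0.003,0],"claw":30},{"slide":[0.34,0.068,0.11],"twist":[0,-0.003,0],"claw":30},{"slide":[0.34,0.068,0.11],"twist":[0,-0.003,0],"claw":30},{"slide":[0.34,0.068,0.3],"twist":[0,-0.003,0],"claw":50},{"slide":[0.34,0.068,0.48],"twist":[0,-0.003,0],"claw":70},{"slide":[0.34,0.068,0.54],"twist":[0,-0.003,0],"claw":80},{"slide":[0.34,0.068,0.54],"twist":[0,-0.003,0],"claw":80},{"slide":[0.34,0.068,0.54],"twist":[0,-0.003,0],"claw":80}]}}

```text
t: 25.98
position: [609.3, 74.8, 84.7]
tool_rot: [-3.142, 0.001, 0.202]
wrist_force: [0.4, -0.0, 0.2]
gripper_width: 64.3
grip_force: 0.0
```

>>> {"fn": "jog_arm", "kwargs": {"moves": [{"slide":[0,0,0],"twist":[0,0,0],"claw":110},{"slide":[0,0,0],"twist":[0,0,0],"claw":140},{"slide":[0,0,0],"twist":[0,0,0],"claw":180},{"slide":[0,0,0],"twist":[0,0,0],"claw":255},{"slide":[0,0,0],"twist":[0,0,0],"claw":255}], "force": 20}}

```text
t: 26.6
position: [608.8, 74.8, 83.6]
tool_rot: [-3.142, 0.003, 0.202]
wrist_force: [-1.7, -0.9, 7.6]
gripper_width: 45.8
grip_force: 20.0
```

>>> {"fn": "jog_arm", "kwargs": {"moves": [{"slide":[0,0,0],"twist":[0,0,0],"claw":255},{"slide":[0,0,-0.2],"twist":[0,0,0],"claw":255},{"slide":[0,0,-0.5],"twist":[0,0,0],"claw":255},{"slide":[0,0.2,-0.5],"twist":[0,0,0.1],"claw":255},{"slide":[-0.15,0.45,-0.5],"twist":[0,0,0.2],"claw":255},{"slide":[-0.3,0.7,-0.5],"twist":[0,0,0.32],"claw":255},{"slide":[-0.45,0.95,-0.5],"twist":[0,0,0.32],"claw":255},{"slide":[-0.45,0.95,-0.5],"twist":[0,0,0.32],"claw":255},{"slide":[-0.45,0.95,-0.5],"twist":[0,0,0.32],"claw":255}], "force": 40}}

```text
t: 27.72
position: [545.1, -182.9, 208.3]
tool_rot: [3.14, 0.004, -0.053]
wrist_force: [1.0, 0.5, -4.5]
gripper_width: 45.5
grip_force: 40.0
```

```bash
python3 - <<'E'
from h import *
np.set_printoptions(precision=4,suppress=True)
s=read_state();print(s["position"],s["tool_rot"],s["qpos"])
T=np.array([562.2,-209.2])-35*np.array([.9989,-.0478]);print(T)
for z in(200,60): print(toslide([*T,z]))
E
```

```text
[ 545.0631 -182.8706  208.2651] [ 3.1402  0.0041 -0.0534] [ 0.0185  0.3451  0.3133  1.7535 -0.1167  1.065  -1.2526]
[ 527.2385 -207.527 ]
[-0.0658  0.1022  0.0335]
[-0.0635  0.1015  0.5935]
```

>>> {"fn": "jog_arm", "kwargs": {"moves": [{"slide":[-0.065,0.102,0.05],"twist":[0,-0.005,-0.006],"claw":255},{"slide":[-0.065,0.102,0.2],"twist":[0,-0.005,-0.006],"claw":255},{"slide":[-0.065,0.102,0.4],"twist":[0,-0.005,-0.006],"claw":255},{"slide":[-0.064,0.102,0.59],"twist":[0,-0.005,-0.006],"claw":255},{"slide":[-0.064,0.102,0.65],"twist":[0,-0.005,-0.006],"claw":255},{"slide":[-0.064,0.102,0.672],"twist":[0,-0.005,-0.006],"claw":255},{"slide":[-0.064,0.102,0.672],"twist":[0,-0.005,-0.006],"claw":255},{"slide":[-0.064,0.102,0.672],"twist":[0,-0.005,-0.006],"claw":255}]}}

```text
t: 28.72
position: [529.3, -205.2, 41.7]
tool_rot: [3.14, 0.006, -0.044]
wrist_force: [0.3, -0.6, -4.5]
gripper_width: 45.9
grip_force: 40.0
```

>>> {"fn": "jog_arm", "kwargs": {"moves": [{"slide":[0,0,0.008],"twist":[0,0,0],"claw":255},{"slide":[0,0,0.008],"twist":[0,0,0],"claw":255}]}}

```text
t: 28.98
position: [528.6, -205.0, 38.6]
tool_rot: [3.141, 0.007, -0.044]
wrist_force: [-1.3, -0.7, -3.9]
gripper_width: 45.7
grip_force: 40.0
```

>>> {"fn": "jog_arm", "kwargs": {"moves": [{"slide":[0,0.01,-0.004],"twist":[0,0.009,0.005],"claw":255},{"slide":[0,0.01,-0.004],"twist":[0,0.009,0.005],"claw":255},{"slide":[0,0.01,0.004],"twist":[0,0.009,0.005],"claw":255},{"slide":[0,0.01,0.004],"twist":[0,0.009,0.005],"claw":255}]}}

```text
t: 29.48
position: [528.6, -207.7, 37.6]
tool_rot: [3.141, 0.0, -0.048]
wrist_force: [-0.8, 0.1, 4.1]
gripper_width: 46.1
grip_force: 40.0
```

>>> {"fn": "jog_arm", "kwargs": {"moves": [{"slide":[0,0,0.005],"twist":[0,0,0],"claw":255},{"slide":[0,0,0.005],"twist":[0,0,0],"claw":255}]}}

```text
t: 29.72
position: [528.7, -207.7, 37.5]
tool_rot: [3.141, -0.0, -0.048]
wrist_force: [-9.4, 3.4, 28.2]
gripper_width: 45.9
grip_force: 40.0
```

>>> {"fn": "jog_arm", "kwargs": {"moves": [{"slide":[0,0,-0.006],"twist":[0,0,0],"claw":255},{"slide":[0,0,-0.006],"twist":[0,0,0],"claw":110},{"slide":[0,0,-0.006],"twist":[0,0,0],"claw":90},{"slide":[0,0,-0.006],"twist":[0,0,0],"claw":80},{"slide":[0,0,-0.006],"twist":[0,0,0],"claw":80},{"slide":[0,0,-0.15],"twist":[0,0,0],"claw":80},{"slide":[0,0,-0.3],"twist":[0,0,0],"claw":80},{"slide":[-0.16,0,-0.5],"twist":[0,0,0],"claw":80},{"slide":[-0.16,0,-0.5],"twist":[0,0,0],"claw":120},{"slide":[-0.16,0,-0.5],"twist":[0,0,0],"claw":179},{"slide":[-0.16,0,-0.5],"twist":[0,0,0],"claw":179}], "force": 20}}

```text
t: 31.1
position: [488.5, -205.2, 159.9]
tool_rot: [3.141, 0.002, -0.048]
wrist_force: [-0.0, 0.1, -0.2]
gripper_width: 37.8
grip_force: 0.0
```

```bash
python3 chk.py 565 -164 528.7 -207.7
```

```text
[ 488.54 -205.17  159.93] [ 3.14  0.   -0.05] 37.83146031712492 [-0.05  0.09 -0.2 ]
[ 605.87 -141.56] 244 [176.4   68.42]
[ 604.   -188.15] 254 [230.19  67.98]
[ 601.06 -234.25] 244 [283.49  68.9 ]
[ 564.76 -163.14] 232 [205.91 116.1 ]
[ 527.49 -208.17] 216 [257.45 154.51]
from row -0.18203080058996202 46.477970821832876
from row 0.36406160118014796 -0.14327293488470352
from row -0.18203080058996202 -46.3346978869481
from row -40.121053199334305 22.799848863386185
from row -74.9994623939891 -24.09879550069826
-2.9716040983870458
```

>>> {"fn": "jog_arm", "kwargs": {"moves": [{"slide":[0,0,0.2],"twist":[0,0,0],"claw":179},{"slide":[0,0,0.4],"twist":[0,0,0],"claw":179},{"slide":[0,0,0.54],"twist":[0,0,0],"claw":179},{"slide":[0,0,0.54],"twist":[0,0,0],"claw":179},{"slide":[0,0,0.54],"twist":[0,0,0],"claw":179},{"slide":[0.04,0,0.54],"twist":[0,0,0],"claw":179},{"slide":[0.06,0,0.54],"twist":[0,0,0],"claw":179},{"slide":[0.08,0,0.54],"twist":[0,0,0],"claw":179},{"slide":[0.1,0,0.54],"twist":[0,0,0],"claw":179},{"slide":[0.12,0,0.54],"twist":[0,0,0],"claw":179},{"slide":[0.13,0,0.54],"twist":[0,0,0],"claw":179},{"slide":[0.14,0,0.54],"twist":[0,0,0],"claw":179},{"slide":[0.15,0,0.54],"twist":[0,0,0],"claw":179},{"slide":[0.155,0,0.54],"twist":[0,0,0],"claw":179},{"slide":[0.16,0,0.54],"twist":[0,0,0],"claw":179},{"slide":[0.165,0,0.54],"twist":[0,0,0],"claw":179},{"slide":[0.17,0,0.54],"twist":[0,0,0],"claw":179},{"slide":[0.175,0,0.54],"twist":[0,0,0],"claw":179},{"slide":[0.18,0,0.54],"twist":[0,0,0],"claw":179},{"slide":[0.18,0,0.54],"twist":[0,0,0],"claw":179}]}}

```text
t: 33.65
position: [533.5, -207.8, 26.1]
tool_rot: [3.141, 0.0, -0.048]
wrist_force: [-1.2, -0.6, 0.8]
gripper_width: 28.2
grip_force: 1.2
```

>>> {"fn": "jog_arm", "kwargs": {"moves": [{"slide":[0.004,0,0],"twist":[0,0,0],"claw":179},{"slide":[0.006,0,0],"twist":[0,0,0],"claw":179},{"slide":[0.006,0,0],"twist":[0,0,0],"claw":179}]}}

```text
t: 34.02
position: [534.7, -207.9, 26.1]
tool_rot: [3.141, 0.001, -0.048]
wrist_force: [-3.9, 0.4, 2.6]
gripper_width: 27.9
grip_force: 2.5
```

>>> {"fn": "jog_arm", "kwargs": {"moves": [{"slide":[0.004,0,0],"twist":[0,0,0],"claw":179},{"slide":[0.005,0,0],"twist":[0,0,0],"claw":179},{"slide":[0.005,0,0],"twist":[0,0,0],"claw":179}]}}

```text
t: 34.4
position: [535.6, -207.9, 26.0]
tool_rot: [3.141, 0.002, -0.048]
wrist_force: [-7.2, 0.7, 5.4]
gripper_width: 28.2
grip_force: 3.8
```

>>> {"fn": "jog_arm", "kwargs": {"moves": [{"slide":[0.003,0,0],"twist":[0,0,0],"claw":179},{"slide":[0.003,0,0],"twist":[0,0,0],"claw":179},{"slide":[0.003,0,0],"twist":[0,0,0],"claw":179}]}}

```text
t: 34.78
position: [535.7, -207.9, 25.9]
tool_rot: [3.141, 0.003, -0.049]
wrist_force: [-11.2, 1.1, 7.4]
gripper_width: 27.9
grip_force: 5.8
```

Seated, with the force rising. Back off, lift and check.

>>> {"fn": "jog_arm", "kwargs": {"moves": [{"slide":[-0.04,0,0],"twist":[0,0,0],"claw":179},{"slide":[-0.1,0,0],"twist":[0,0,0],"claw":179},{"slide":[-0.15,0,-0.2],"twist":[0,0,0],"claw":179},{"slide":[-0.15,0,-0.4],"twist":[0,0,0],"claw":179},{"slide":[-0.15,-0.05,-0.53],"twist":[0,0,0],"claw":179},{"slide":[-0.15,-0.09,-0.53],"twist":[0,0,0],"claw":179},{"slide":[-0.15,-0.09,-0.53],"twist":[0,0,0],"claw":179}]}}

```text
t: 35.65
position: [500.0, -182.7, 157.9]
tool_rot: [3.141, 0.001, -0.047]
wrist_force: [0.8, -0.3, -0.6]
gripper_width: 27.9
grip_force: 0.0
```

```bash
python3 chk.py 565 -163 562.5 -209.3; python3 - <<'E'
from h import *
c=snap("wrist");u,v=proj(c,[[580,-187,64]])[0].astype(int)
cv2.imwrite("pics/p8.png",cv2.resize(c["frame"][max(v-75,0):v+75,u-100:u+100],None,fx=4,fy=4)[:,:,::-1])
E
```

```text
[ 500.02 -182.74  157.95] [ 3.14  0.   -0.05] 27.928636070603527 [ 0.79 -0.28 -0.59]
[ 605.73 -141.66] 238 [203.4   81.34]
[ 603.95 -188.24] 252 [256.91  80.84]
[ 601.78 -234.55] 251 [310.17  80.82]
[ 564.74 -163.27] 227 [231.56 128.1 ]
[ 563.16 -209.81] 232 [282.69 127.42]
from row -0.06480371536641782 46.52778262465926
from row 0.1296074307329492 -0.08554144581349396
from row -0.06480371536641805 -46.442241178845755
from row -40.104488808102325 23.198307773038312
from row -39.70283418866952 -23.36684690215377
-2.4353097274231215
```

```bash
python3 -c "
from station import *
print(job_done())"
```

```text
the job is handed in; nothing more can be done
None
```

The job is handed in: the lying blank was stood on the granite plate, let go of and seen to sit square, and both blanks were then packed upright in the tray gaps. The last camera check put them within about 0.5 mm of the nest centres at roughly 36 s, but I didn't measure their final yaw or look at the final picture.

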